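# Show a dry-stored line card to the inspection camera

### The job

Lift the clear lid off the desiccator pot by its knob and set it down gently, knob up, on the empty antistatic mat. Then draw the card with the pull handle out of its rack and present it to the inspection camera in the air: component side to the lens, right way up, square-on and centred, 150 mm in front of the glass. Finish while holding it there, still, and leave the other boards and everything else on the bench where they are.

Things in the scene. Friction and masses are not known exactly. Their poses are not given: they have to be found in the camera images.
- pot_mid (a point): white round desiccator pot, fixed to the bench: 170 mm across, flange 192 mm across, rim 60 mm above the bench. This point is on its axis at bench height, z up
- pot_rack (a point): middle of the black card rack's floor in the pot, 18 mm above the bench. Three slots at x = -45, 0, 45 mm of its own x axis hold upright boards, faces square to x, in varying order. Guides take only the boards' side edges, up to 58 mm above the bench; boards come straight up and have play to lean by some 4 degrees
- lid: loose lid of the pot, clear plastic, 0.25 kg: dome 170 mm across, 72 mm high, open below, on a flat flange 192 mm across, black knob on top. It rests on the pot's rim by its weight only. The tallest board stands 57 mm into it: raise it over 60 mm before moving it sideways. Origin at the centre of the flange's underside, z up
- lid_rim (a point): the same point as the lid's origin: centre of the underside of its flange (60 mm above the bench while it is on the pot)
- lid_knob (a point): middle of the lid's black knob: 32 mm across, 22 mm high, 97 mm above the underside of the flange, on the lid's axis. Below the knob is a neck 16 mm across and 14 mm high, then the dome's top 25 mm below this point
- mat_top (a point): flat black antistatic rubber mat, 240 x 240 mm, 3 mm thick, fixed; this point is the middle of its upper face. It starts empty
- card: the card to show, 0.1 kg: green board 64 wide, 76 high, 2.4 mm thick, on top an aluminium strip 14 x 64 x 3 mm and a black pull handle; 99 mm high in all, the only one with a handle and the tallest. Origin: middle of its lower edge; x square to the board on the component side (chips, metal can, blue socket, up to 9 mm proud; the back is bare), y along its width, z up to the handle
- card_grip (a point): middle of the card's pull handle: a block 14 mm thick (card's x), 44 mm wide (y), 20 mm high, 89 mm above the card's lower edge, 107 mm above the bench in the rack; axes as the card's. The strip under it is no thicker than the handle; chips up to 3 mm high begin 30 mm below this point
- card_mid (a point): middle of the card's green board, 38 mm above its lower edge and 51 mm below the middle of the handle; axes as the card's. This is the point to bring 150 mm in front of the lens
- board_b_mid (a point): a low board without handle in another slot, 50 mm high, with a metal can; leave it in its slot
- board_c_mid (a point): a low board without handle in another slot, 46 mm high, with a white connector strip; leave it in its slot
- camera: inspection camera head on a column stand at the left, fixed (place, direction, height vary): light box, black barrel, ring lamp 64 mm across. Origin: centre of its front glass; x along its line of sight, always sloping down 25 degrees; y left of that, z up and square to it. Shown right, the card's x points against the camera's x and its z along the camera's z: its top leans 25 degrees back
- stand: the camera's stand, fixed: base plate 150 x 130 x 18 mm and a column 18 mm across and 378 mm high. Origin at the column's foot on the bench; its x axis points the way the camera looks, seen from above
- meter_mid (a point): handheld power meter, grey, 155 x 78 x 30 mm, lying flat (leave where it is; the point is at its middle)
- screwdriver_grip (a point): screwdriver lying on the bench; the point is on its handle (leave where it is)
- transceiver_mid (a point): small steel plug-in transceiver, 64 x 14 x 10 mm (leave where it is; the point is at its middle)
- reel_mid (a point): reel 60 mm across and 40 mm high, standing on its flange (leave where it is; the point is at its middle)
- bottle_mid (a point): white bottle 60 mm across, 130 mm high (leave where it is; the point is at its middle)
- cassette_mid (a point): blue fibre-cleaning cassette, 118 x 70 x 30 mm, lying flat (leave where it is; the point is at its middle)
There are look-alikes about, which are no part of the job. What is shaped like the lid but blue or yellow is not meant.

How it is judged (in metres and radians):
On the way, in this order (a step that is already met when the one before it is completed fails the run):
1. the lid lies knob up on the mat, let go (horizontal distance between lid_rim and mat_top below 0.06 m and height (world z) of lid_rim below 0.01 m and angle between lid_rim's own z axis and vertical below 0.08 rad and contact force between the fingers and lid below 0.1 N and linear speed of lid below 0.03 m/s), for 0.2 s.
2. the card is drawn clear of the pot, carried by the gripper, the lid lying on the mat (height (world z) of card_mid above 0.115 m and contact force between the fingers and card above 0.5 N and horizontal distance between lid_rim and mat_top below 0.06 m and height (world z) of lid_rim below 0.01 m and angle between lid_rim's own z axis and vertical below 0.08 rad and contact force between the fingers and lid below 0.1 N), for 0.2 s.
At the end, for the whole second after the job is handed in: Card held still in the air: board middle 125-175 mm from the glass, within 20 mm of the line of sight each way, components to the lens, upright, square within 12 degrees. Lid flat on the mat, knob up, released, within 60 mm of its centre. Other boards and things within 20 mm of their starts (x of card_mid in the frame of camera between 0.125 and 0.175 m and y of card_mid in the frame of camera between -0.02 and 0.02 m and z of card_mid in the frame of camera between -0.02 and 0.02 m and angle between the x axis of card and the x axis of camera, either way round below 0.21 rad and angle between the z axis of card and the z axis of camera, either way round below 0.21 rad and angle between card's own x axis and vertical below 1.4 rad and angle between card's own z axis and vertical below 0.8 rad and height (world z) of card_mid above 0.1 m and contact force between the fingers and card above 0.5 N and linear speed of each of card, lid below 0.02 m/s and angular speed of card below 0.15 rad/s and contact force between card and camera below 0.1 N and contact force between card and stand below 0.1 N and horizontal distance between lid_rim and mat_top below 0.06 m and height (world z) of lid_rim below 0.01 m and angle between lid_rim's own z axis and vertical below 0.08 rad and contact force between the fingers and lid below 0.1 N and distance of each of board_b_mid, board_c_mid, meter_mid, screwdriver_grip, transceiver_mid, reel_mid, bottle_mid, cassette_mid from where it was at the start of the episode below 0.02 m); the arm keeps its last pose, push and grip.
It fails at once if another board or a thing on the bench is moved by more than 30 mm (distance of any of meter_mid, screwdriver_grip, transceiver_mid, reel_mid, bottle_mid, cassette_mid, board_b_mid, board_c_mid from where it was at the start of the episode above 0.03 m).
It fails at once if the lid is dropped onto the bench (faster than 0.5 m/s just above it) (height (world z) of lid_rim below 0.015 m and linear speed of lid above 0.5 m/s).
It also fails if it takes over 51 s, if anything falls off the work surface, if the arm or the gripper's body presses on something with over 40 N, if the wrist force passes 120 N, or if a joint passes its speed limit or range.

### The arm

A 7-joint arm with a two-finger parallel gripper is mounted at the origin on the work surface. World frame = base frame: x ahead of the robot, y to its left, z up, the work surface at z = 0. Lengths are in mm, angles in rad, forces in N, time in s.
With the tool pointing down it reaches from about 400 to 875 mm from the base axis. Payload 4.4 kg.
Tool frame: the origin (TCP) lies midway between the tips of the shut fingers; the grasp point (between the pads) lies 19 mm behind it; x points along the fingers, z is the direction in which the jaws open and shut, and the axes are right-handed (so a half turn about x gives the same grasp; the last joint's range is limited). The gripper opens to 85 mm and grips with 20 to 120 N. Pads are 22 mm wide; open, the fingers measure 114 mm over their backs; the gripper's body (76 mm by 85 mm) begins 54 mm behind the grasp point. The pads swing forward as they close: fully open they stand 13 mm farther back than shut.
Start: joints at [-1.386, 0.628, 0.038, 1.517, -0.027, 0.996, -0.02], TCP at [161.291, 629.685, 231.313] pointing down, gripper open.
Joint ranges: [-3.06, 3.06], [-0.37, 2.12], [-1.25, 1.32], [0.18, 2.47], [-1.1, 4.24], [0.23, 1.98], [-2.94, 2.94]. Speed limits (rad/s): [2.57, 2.57, 3.14, 3.14, 3.14, 3.14, 3.14].

### API

Orientations are given as [roll, pitch, yaw] about the fixed x, y, z axes, in that order (R = Rz(yaw) Ry(pitch) Rx(roll)).
In Python, from cell import ctrl gives the robot as it stands. The module is installed in compiled form; this text tells all that it offers.
- The arm moves only by the tool servo_tool, never from a script. Its argument "rows" is a list of rows, each an object of numbers: "dx", "dy", "dz": the shift along the tool's x, y, z in units of 750 mm (1.0 is 750 mm); "wx", "wy", "wz": the turn, a rotation vector about the tool's x, y, z in units of 6 degrees (1.0 is 6 degrees); "fingers": the closure, from 0 (fully open) to 1 (shut). In form: [{"dx": .., "dy": .., "dz": .., "wx": .., "wy": .., "wz": .., "fingers": ..}, ...]. A call has 1 to 5 rows; each row shifts and turns the commanded pose from where the row before left it, along the tool's axes as they then stand; what a row does not reach is not made up. A row lasts 1/8 s, in which the tool goes at most 62.5 mm and 10.7 degrees, less where a joint would pass 70% of its speed; a pose out of reach is approached as far as the arm can. A call with a number of a shift or a turn outside -1 to 1 is refused whole. A call with a gripper value outside its range is refused whole. The fingers move at their own pace and stop on an object; the grip force is fixed at half the most. Time passes only in rows, so rows that do not move let the fingers close. It gives the time, the measured TCP pose, the force and the opening at its end, in the units of the state.
- ctrl.read_state(): the state, without advancing time (a new reading comes with each control period).
- ctrl.get_image(name): name is "side" or "top"; returns the picture (480x640x3 uint8, red, green, blue); there is no depth.
- ctrl.camera_info(name): a dict with "fovy" (degrees; the focal length in pixels is half the picture's height over the tangent of half this angle, whatever the lens; pixels are square), "cx", "cy" (the principal point, pixels), "R" (3x3) and "t" (3): a world point X has camera coordinates R X + t. Camera axes: x right, y down, z forward; pixel columns grow to the right and rows downward; lengths in mm; the calibration is good to about 2 mm. A picture is of the moment at which its call begins. camera_info takes no time and is no camera call.
- ctrl.finish_job(): hands the job in, once; it reports no verdict.
Trained networks look in the newest picture that a camera, given by its name, has taken for a name from the list of things; names that differ only in an ending like _2 or _b are one class to them, and where a whole thing is asked for, a point or a joint stands for the part that bears it (a point fixed in the world has none). Each returns a list of dicts, best first, with "conf" (0 to 1); they miss things now and then, are a little off and sometimes report something else, mostly with a low value. They report only what shows in the picture. A call takes as long as a camera call. They do not tell look-alikes from the thing itself.
- ctrl.search_frame(label, camera): "extent" ([centre column, centre row, width, height] in pixels, round what is visible of it).
- ctrl.silhouettes(label, camera): "region" (480x640 bool, what is visible of it) and "extent" ([centre column, centre row, width, height] in pixels, round what is visible of it).
- ctrl.mark_of(label, camera): "point" ([column, row] in pixels: a listed point, or the origin of a listed thing).
The state is a dict: "clock": time; "qpos": joint angles; "qd": joint speeds; "tau": joint torques, N m; "eef_pos": TCP position; "tool_rot": TCP orientation; "force": force on the tool from outside, world axes, zero at the start; "torque": the same for the moment, N m; "width": finger opening in mm.
Only numpy, scipy, OpenCV 4.12 (cv2) and the standard library are available. Lean on these libraries where they do the work, as an engineer would, in place of code of your own. Each camera call takes 0.05 s, during which the arm holds its last target.

## Working session

There is one attempt and no reset: what is moved stays moved. The work goes in short steps, Python scripts to look and compute and a tool call to move; the robot and the scene stay as the last step left them, time stands still between calls to the robot, and variables do not carry over. Pictures are saved under pics/ and viewed, and the job is handed in when it is done.

Besides the shell and the picture viewer there is one more tool, called after "Request:" as name([rows], argument=value, ...), one row to a line, values as JSON. servo_tool: Moves the arm, as the interface text tells. Its arguments: {"type":"object","properties":{"rows":{"type":"array"}},"required":["rows"]}

```bash
mkdir -p pics; ls
cat > h.py <<'E'
import numpy as np, cv2
from cell import ctrl
def save(cam,name):
    im=ctrl.get_image(cam); cv2.imwrite('pics/'+name+'.png',im[:,:,::-1]); return im
def cam(n):
    c=ctrl.camera_info(n); f=240/np.tan(np.radians(c['fovy'])/2)
    return f,c['cx'],c['cy'],np.array(c['R']),np.array(c['t'])
def ray(n,p):
    f,cx,cy,R,t=cam(n); d=R.T@np.array([(p[0]-cx)/f,(p[1]-cy)/f,1]); return -R.T@t,d/np.linalg.norm(d)
def atz(n,p,z):
    o,d=ray(n,p); return o+d*(z-o[2])/d[2]
def proj(n,X):
    f,cx,cy,R,t=cam(n); c=R@np.array(X)+t; return np.array([cx+f*c[0]/c[2],cy+f*c[1]/c[2]])
def tri(p1,p2,n1='top',n2='side'):
    o1,d1=ray(n1,p1);o2,d2=ray(n2,p2)
    A=np.stack([d1,-d2],1);s=np.linalg.lstsq(A,o2-o1,rcond=None)[0]
    a=o1+d1*s[0];b=o2+d2*s[1];return (a+b)/2,np.linalg.norm(a-b)
E
python3 - <<'E'
from h import *
np.set_printoptions(precision=3,suppress=True)
save('side','s0');save('top','t0')
for n in('side','top'):
    f,cx,cy,R,t=cam(n);print(n,f,cx,cy,-R.T@t,R[2])
    for l in ['pot_mid','pot_rack','lid_rim','lid_knob','mat_top','card_grip','card_mid','camera','stand','board_b_mid','board_c_mid']:
        print(l,[(round(d['conf'],2),np.round(d['point'],1)) for d in ctrl.mark_of(l,n)[:4]])
print(ctrl.read_state())
E
```

```text
pics
side 483.17834352828544 319.019313552816 241.27188436283237 [ 197.42  -852.007  919.206] [ 0.22   0.782 -0.583]
pot_mid []
pot_rack []
lid_rim [(0.27, array([290.8, 211.4]))]
lid_knob [(0.97, array([381.3, 283.9])), (0.93, array([230.2, 438.4])), (0.77, array([355.2, 197.1])), (0.49, array([361.6, 428.6]))]
mat_top [(0.95, array([362.5, 432.6]))]
card_grip []
card_mid []
camera [(0.87, array([280.9, 156.7])), (0.21, array([360. , 431.9]))]
stand [(0.81, array([287.8, 212.1]))]
board_b_mid [(0.6, array([285. , 159.9]))]
board_c_mid []
top 514.4245276230138 323.4941782111608 237.46452254476932 [ 213.383  116.147 1405.444] [ 0.21  -0.    -0.978]
pot_mid []
pot_rack []
lid_rim [(0.37, array([384.9, 146.9]))]
lid_knob [(0.89, array([500., 360.])), (0.72, array([197.1, 168.3])), (0.66, array([384.4, 200.6])), (0.63, array([478.3, 261.6]))]
mat_top [(0.89, array([481.9, 262.4]))]
card_grip []
card_mid []
camera [(0.7, array([176.5, 238.7]))]
stand [(0.75, array([160.4, 252.4]))]
board_b_mid []
board_c_mid []
{'clock': 1.2, 'qpos': array([-1.386,  0.628,  0.039,  1.517, -0.027,  0.996, -0.02 ]), 'qd': array([ 0.001,  0.   , -0.001,  0.   , -0.   ,  0.001, -0.002]), 'tau': array([ -0.   , -56.328,   1.226, -19.377,   0.011,   0.002,   0.   ]), 'eef_pos': array([161.305, 629.668, 231.309]), 'tool_rot': array([ 2.249,  1.571, -2.715]), 'force': array([-0.322,  0.232,  0.167]), 'torque': array([-0.042,  0.005,  0.006]), 'width': 85.50706122350847}
```

View pics/s0.png

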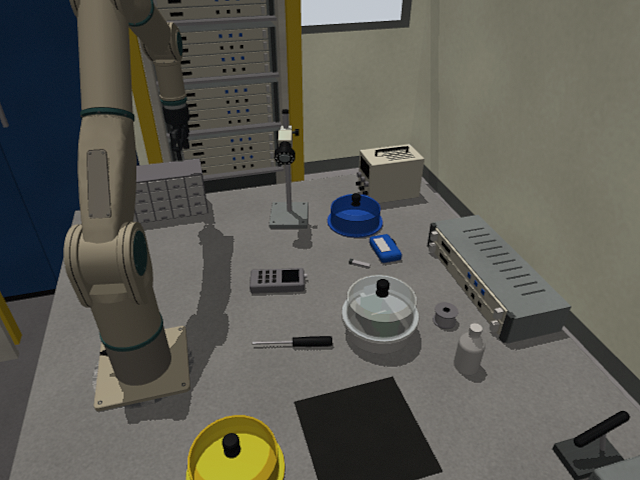

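View pics/t0.png

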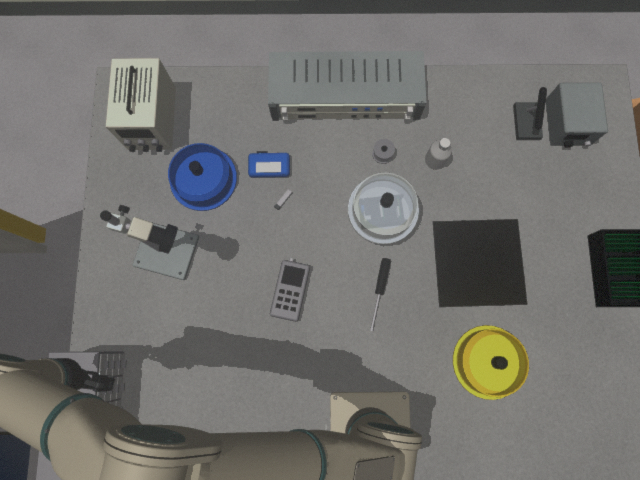

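The clear lid's knob is at about (382,288) in side and (386,200) in top. The mat is empty, at about (366,430) in side and (480,263) in top, and the camera head is at (285,150) in side. The blue and yellow lids are decoys.

Run:
```python
from h import *
np.set_printoptions(precision=1,suppress=True)
print('knob',tri((384.4,200.6),(381.3,283.9)))
f=lambda p,n,z:atz(n,p,z)
print('mat',tri((481.9,262.4),(362.5,432.6)), atz('top',(481.9,262.4),3),atz('side',(362.5,432.6),3))
print('cam',tri((176.5,238.7),(280.9,156.7)))
print('stand',tri((160.4,252.4),(287.8,212.1)))
for n,s in(('side','s0'),('top','t0')):
    im=cv2.imread(f'pics/{s}.png')
    b={'side':[(300,250,140,105),(230,110,140,105)],'top':[(315,160,140,105),(90,190,160,120)]}[n]
    ims=[cv2.resize(im[y:y+h,x:x+w],(400 if 0 else 560,420),interpolation=cv2.INTER_CUBIC) for x,y,w,h in b]
    for i,q in enumerate(ims): cv2.imwrite(f'pics/{s}_c{i}.png',q)
```

```text
knob (array([579.3, -38.9, 155.6]), np.float64(6.462182014902525))
mat (array([ 441.1, -317.3,   15.1]), np.float64(2.343927273530728)) [ 441.9 -320.9    3. ] [ 445.5 -310.2    3. ]
cam (array([447.9, 443.2, 285.8]), np.float64(8.726524283514868))
stand (array([477.4, 565.7,   9.6]), np.float64(9.00046633761787))
```

View pics/s0_c0.png

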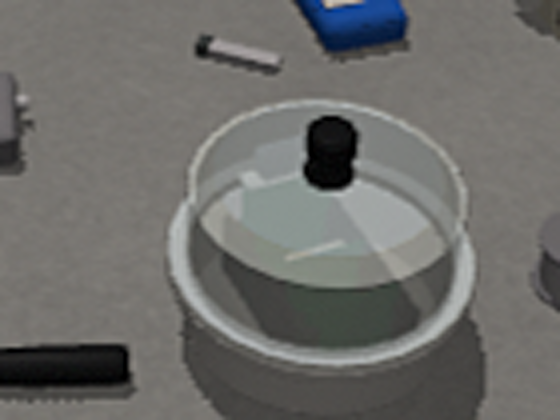

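View pics/s0_c1.png

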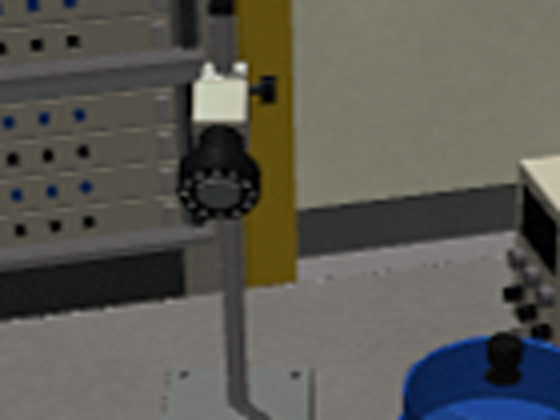

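View pics/t0_c0.png

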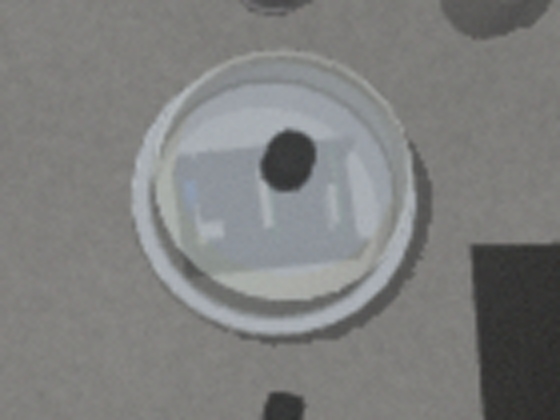

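View pics/t0_c1.png

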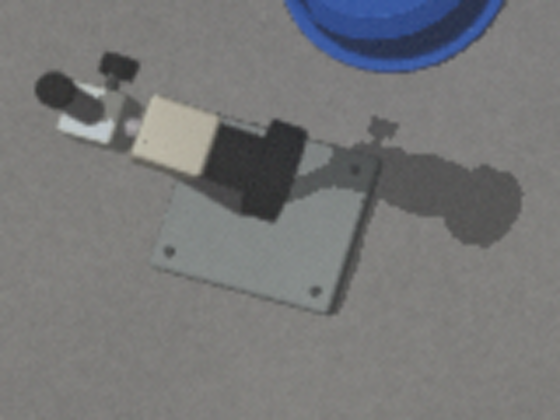

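Run:
```python
from h import *
np.set_printoptions(precision=1,suppress=True)
print('knob',tri((387,200),(382.8,286.5)))
# mat corners
for n,s,roi in(('side','s0',(285,370,160,110)),('top','t0',(420,205,120,115))):
    im=cv2.imread(f'pics/{s}.png');x,y,w,h=roi
    m=(im[y:y+h,x:x+w].max(2)<50).astype(np.uint8)
    cs,_=cv2.findContours(m,cv2.RETR_EXTERNAL,cv2.CHAIN_APPROX_NONE);c=max(cs,key=cv2.contourArea)
    P=cv2.approxPolyDP(c,4,True)[:,0]+[x,y]
    for p in P: print(n,p,atz(n,p,3))
    # flange ellipse: model overlay
# stand yaw
T=lambda p:(90+p[0]/3.5,190+p[1]/3.5)
a=atz('top',T((155,268)),18);b=atz('top',T((333,312)),18);c=atz('top',T((380,158)),18)
print(a,b,c,np.degrees(np.arctan2(*(b-a)[1::-1])),np.degrees(np.arctan2(*(c-b)[1::-1])),np.linalg.norm(b-a),np.linalg.norm(c-b))
# lens axis via box/barrel, front ring edge
p=T((305,130));q=T((277,220))
print(atz('top',p,300),atz('top',q,300),np.degrees(np.arctan2(*(atz('top',p,300)-atz('top',q,300))[1::-1])))
for tp in [T((285,172)),T((291,175)),T((280,170))]: print(tp,tri(tp,(283.8,158.3)))
for l in ['camera','stand']:
  for n in('top','side'):
    r=ctrl.silhouettes(l,n)
    if r: print(l,n,r[0]['conf'],np.round(r[0]['extent'])); np.save(f'{l}_{n}.npy',r[0]['region'])
```

```text
knob (array([581.1, -45.8, 152.9]), np.float64(5.505380563548263))
side [392 377] [ 560.8 -193.2    3. ]
side [294 402] [ 324.5 -198.5    3. ]
side [318 479] [ 329.2 -380.5    3. ]
side [415 479] [ 509.5 -430.7    3. ]
side [441 471] [ 565.3 -429.8    3. ]
top [516 224] [ 550.3 -424.     3. ]
top [508 228] [ 538.9 -400.6    3. ]
top [498 221] [ 559.2 -374.2    3. ]
top [495 228] [ 539.1 -364.3    3. ]
top [493 221] [ 559.3 -360.1    3. ]
top [490 227] [ 542.  -350.5    3. ]
top [485 223] [ 553.6 -337.3    3. ]
top [480 235] [ 519.3 -320.9    3. ]
top [473 234] [ 522.2 -301.6    3. ]
top [473 228] [ 539.4 -302.7    3. ]
top [475 240] [ 505.1 -306.     3. ]
top [466 234] [ 522.3 -282.     3. ]
top [470 244] [ 493.8 -291.4    3. ]
top [464 235] [ 519.5 -276.3    3. ]
top [462 242] [ 499.6 -269.5    3. ]
top [452 244] [ 494.  -241.3    3. ]
top [458 244] [ 493.9 -258.     3. ]
top [459 253] [ 468.5 -259.3    3. ]
top [453 251] [ 474.2 -243.     3. ]
top [453 260] [ 448.9 -241.5    3. ]
top [442 270] [ 421.2 -209.7    3. ]
top [446 267] [ 429.5 -221.1    3. ]
top [448 275] [ 407.3 -225.4 
[... 535 characters left out ...]
304] [ 327.8 -291.5    3. ]
top [525 302] [ 332.5 -430.3    3. ]
[432.4 632.   18. ] [397.2 491.6  18. ] [519.3 460.8  18. ] -104.03400583487233 -14.148477445057935 144.77918626964225 125.82950236023102
[475.4 438.9 300. ] [417.8 453.2 300. ] -13.934104376648499
(171.42857142857144, 239.14285714285714) (array([454.8, 458.6, 271.3]), np.float64(0.6410017621722515))
(173.14285714285714, 240.0) (array([453.1, 453.9, 273.5]), np.float64(2.169604691230056))
(170.0, 238.57142857142856) (array([456. , 462.5, 269.4]), np.float64(0.31718745194902176))
camera top 0.93 [150. 233.  49.  35.]
camera side 0.97 [285. 147.  23.  36.]
stand top 0.85 [151. 244. 102.  69.]
stand side 0.64 [291. 170.  38. 120.]
```

Run:
```python
from h import *
np.set_printoptions(precision=1,suppress=True)
print(ctrl.camera_info('top').keys(),{k:v for k,v in ctrl.camera_info('top').items() if k not in 'Rt'})
for p in [(433.5,220.5),(518,219.5),(526.5,305),(439.5,306.5)]: print(p,atz('top',p,3))
im=cv2.imread('pics/t0.png')
cv2.imwrite('pics/t0_mat.png',cv2.resize(im[205:325,415:545],None,fx=4.5,fy=4.5,interpolation=cv2.INTER_CUBIC)*2)
im=cv2.imread('pics/s0.png')
cv2.imwrite('pics/s0_mat.png',cv2.resize(im[360:480,280:450],None,fx=4.5,fy=4.5,interpolation=cv2.INTER_CUBIC))
# reproject TCP / pot circles
for n,s in(('side','s0'),('top','t0')):
    im=cv2.imread(f'pics/{s}.png');S=4
    im=cv2.resize(im,None,fx=S,fy=S,interpolation=cv2.INTER_CUBIC)
    a=np.linspace(0,2*np.pi,60)
    for (z,r,c) in((60,96,(0,0,255)),(0,85,(255,0,0)),(168,16,(0,255,0)),(146,16,(0,255,0))):
        P=[proj(n,(580+r*np.cos(t),-42+r*np.sin(t),z))*S+S/2-.5 for t in a]
        cv2.polylines(im,[np.int32(P)],True,c,1)
    x,y=proj(n,(580,-42,80))*S
    x=int(x);y=int(y)
    cv2.imwrite(f'pics/{s}_ov.png',im[y-250:y+250,x-300:x+300])
```

```text
dict_keys(['fovy', 'cx', 'cy', 'R', 't']) {'fovy': 50.021936860741725, 'cx': 323.4941782111608, 'cy': 237.46452254476932}
(433.5, 220.5) [ 561.5 -193.2    3. ]
(518, 219.5) [ 563.3 -430.7    3. ]
(526.5, 305) [ 324.4 -433.7    3. ]
(439.5, 306.5) [ 321.5 -197.6    3. ]
```

View pics/s0_ov.png

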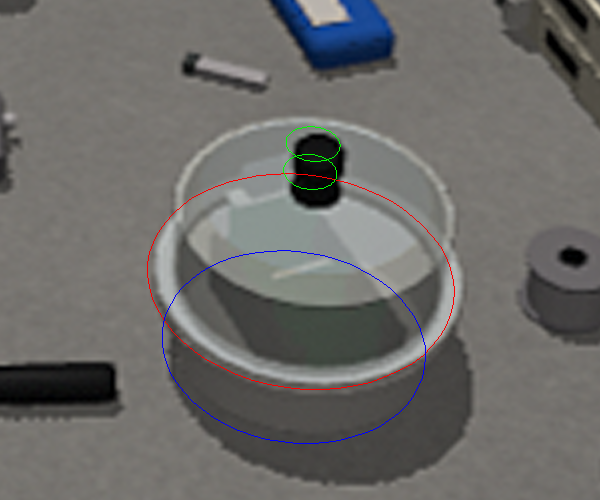

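View pics/t0_ov.png

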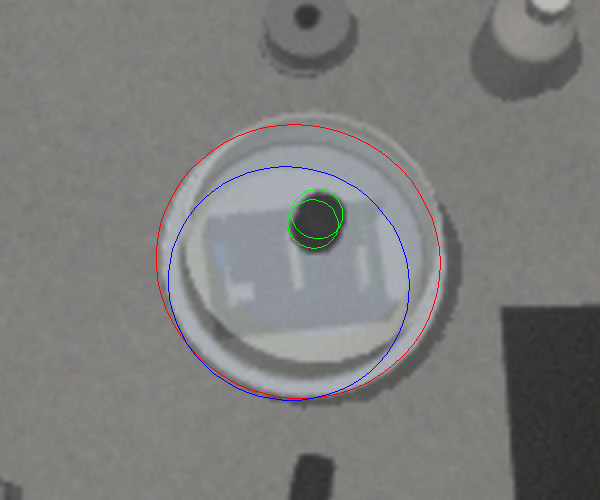

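View pics/t0_mat.png

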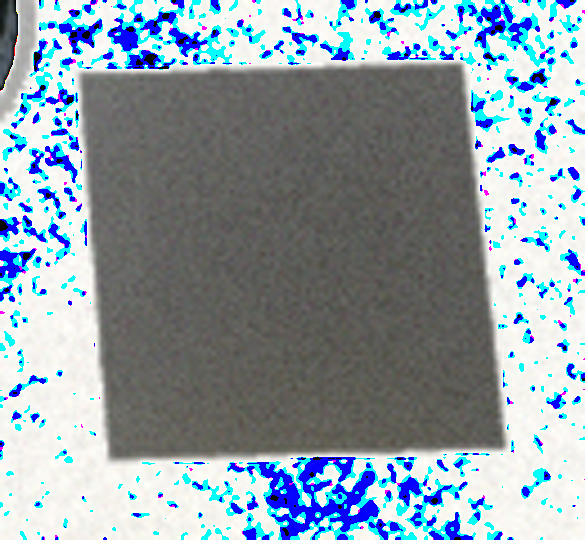

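View pics/s0_mat.png

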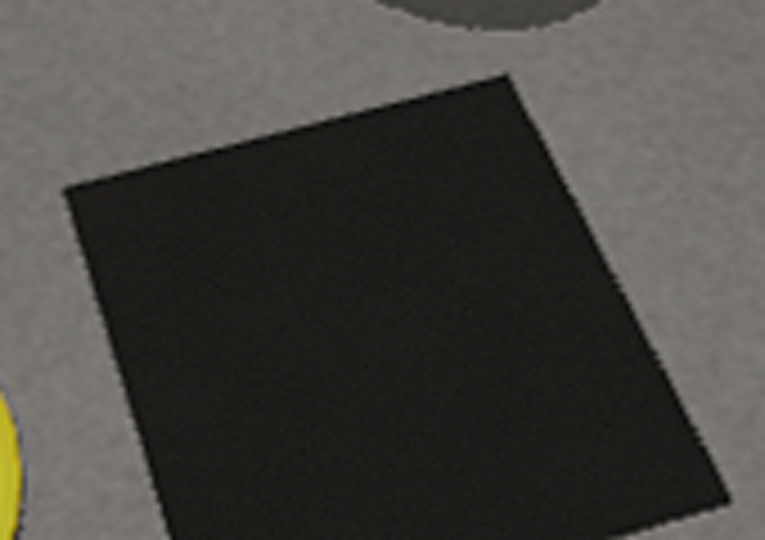

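```bash
cat >> h.py <<'E'
from scipy.spatial.transform import Rotation as Ro
def pose():
    s=ctrl.read_state(); return np.array(s['eef_pos']),Ro.from_euler('xyz',s['tool_rot']).as_matrix(),s
def to(p,Rt=None):
    """remaining move in units: shift along current tool axes, rotvec in tool frame"""
    P,R,s=pose(); d=R.T@(np.array(p)-P)
    w=np.zeros(3) if Rt is None else Ro.from_matrix(R.T@Rt).as_rotvec()
    return d/750,np.degrees(w)/6
E
python3 - <<'E'
from h import *
np.set_printoptions(precision=3,suppress=True)
P,R,s=pose();print(R)
for p in [(330,420,240),(470,200,250),(582,-44,240),(582,-44,138)]: print(to(p)[0])
E
```

```text
[[-0.    -0.969  0.248]
 [-0.     0.248  0.969]
 [-1.     0.    -0.   ]]
[-0.012 -0.287 -0.215]
[-0.025 -0.541 -0.453]
[-0.012 -0.766 -0.731]
[ 0.124 -0.766 -0.731]
```

Request:
servo_tool([
  {"dx":-0.004,"dy":-0.046,"dz":-0.047},
  {"dx":-0.004,"dy":-0.046,"dz":-0.047},
  {"dx":-0.004,"dy":-0.046,"dz":-0.047},
  {"dx":-0.004,"dy":-0.046,"dz":-0.047},
  {"dx":-0.004,"dy":-0.046,"dz":-0.047},
])

```text
schema error: expected keys dx, dy, dz, wx, wy, wz, fingers
```

Run:
```python
from h import *
np.set_printoptions(precision=3,suppress=True)
P,R,s=pose();print(P,s['qpos'],s['clock'])
for p in [(290,420,240),(470,200,250),(582,-44,240),(582,-44,138)]: print(to(p)[0])
```

```text
[161.279 629.665 231.302] [-1.386  0.628  0.039  1.517 -0.027  0.996 -0.02 ] 1.4
[-0.012 -0.236 -0.228]
[-0.025 -0.541 -0.453]
[-0.012 -0.766 -0.731]
[ 0.124 -0.766 -0.731]
```

Request:
servo_tool([
  {"dx":-0.004,"dy":-0.046,"dz":-0.047,"wx":0,"wy":0,"wz":0,"fingers":0},
  {"dx":-0.004,"dy":-0.046,"dz":-0.047,"wx":0,"wy":0,"wz":0,"fingers":0},
  {"dx":-0.004,"dy":-0.046,"dz":-0.047,"wx":0,"wy":0,"wz":0,"fingers":0},
  {"dx":-0.004,"dy":-0.046,"dz":-0.047,"wx":0,"wy":0,"wz":0,"fingers":0},
  {"dx":-0.004,"dy":-0.046,"dz":-0.047,"wx":0,"wy":0,"wz":0,"fingers":0},
])

```text
clock: 2.02
eef_pos: [285.5, 414.8, 246.6]
tool_rot: [-0.456, 1.57, 0.864]
force: [0.5, -0.6, -0.4]
width: 85.3
```

Run:
```python
from h import *
np.set_printoptions(precision=3,suppress=True)
P,R,s=pose();print(P,s['qpos'],s['clock'])
for p in [(290,420,240),(470,200,250),(582,-44,240),(582,-44,138)]: print(to(p)[0])
```

```text
[285.487 414.834 246.633] [-1.057  0.4    0.047  1.901 -0.024  0.84   0.322] 2.025
[ 0.009 -0.004  0.008]
[-0.005 -0.309 -0.216]
[ 0.009 -0.535 -0.495]
[ 0.145 -0.535 -0.495]
```

Request:
servo_tool([
  {"dx":0,"dy":-0.062,"dz":-0.043,"wx":0,"wy":0,"wz":0,"fingers":0},
  {"dx":0,"dy":-0.062,"dz":-0.043,"wx":0,"wy":0,"wz":0,"fingers":0},
  {"dx":0,"dy":-0.062,"dz":-0.043,"wx":0,"wy":0,"wz":0,"fingers":0},
  {"dx":0,"dy":-0.062,"dz":-0.043,"wx":0,"wy":0,"wz":0,"fingers":0},
  {"dx":0,"dy":-0.062,"dz":-0.043,"wx":0,"wy":0,"wz":0,"fingers":0},
])

```text
clock: 2.65
eef_pos: [471.1, 200.9, 246.6]
tool_rot: [-0.623, 1.57, 0.697]
force: [0.0, 0.8, -0.0]
width: 85.6
```

Request:
servo_tool([
  {"dx":0,"dy":-0.045,"dz":-0.056,"wx":0,"wy":0,"wz":0,"fingers":0},
  {"dx":0,"dy":-0.045,"dz":-0.056,"wx":0,"wy":0,"wz":0,"fingers":0},
  {"dx":0,"dy":-0.045,"dz":-0.056,"wx":0,"wy":0,"wz":0,"fingers":0},
  {"dx":0,"dy":-0.045,"dz":-0.056,"wx":0,"wy":0,"wz":0,"fingers":0},
  {"dx":0,"dy":-0.035,"dz":-0.046,"wx":0,"wy":0,"wz":0,"fingers":0},
])

```text
clock: 3.28
eef_pos: [576.6, -36.5, 246.4]
tool_rot: [-1.941, 1.57, -0.623]
force: [0.2, 1.0, -0.6]
width: 85.5
```

Run:
```python
from h import *
np.set_printoptions(precision=3,suppress=True)
save('side','s1');save('top','t1')
P,R,s=pose();print(P,s['qpos'],s['clock'])
for p in [(582,-44,240),(582,-44,138)]: print(to(p)[0])
print(proj('top',P),proj('side',P))
im=cv2.imread('pics/s1.png');x,y=map(int,proj('side',P))
a=im[y-100:y+80,x-110:x+110]
im=cv2.imread('pics/t1.png');x,y=map(int,proj('top',P))
b=im[y-90:y+90,x-110:x+110]
cv2.imwrite('pics/c1.png',cv2.resize(np.hstack([a[:180],b[:180]]),(792,324),interpolation=cv2.INTER_CUBIC))
```

```text
[577.19  -40.877 246.422] [-0.063  0.509  0.126  1.709 -0.072  0.926  1.402] 3.375
[ 0.009 -0.007 -0.002]
[ 0.145 -0.007 -0.002]
[389.943 189.281] [382.462 254.928]
```

View pics/c1.png

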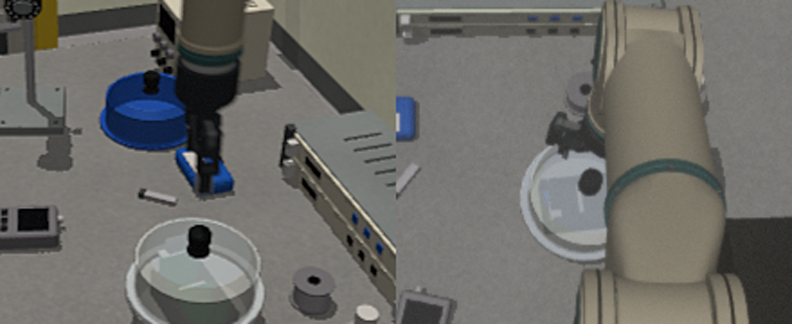

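Request:
servo_tool([
  {"dx":0.04,"dy":-0.004,"dz":-0.002,"wx":0,"wy":0,"wz":0,"fingers":0},
  {"dx":0.04,"dy":-0.003,"dz":0,"wx":0,"wy":0,"wz":0,"fingers":0},
  {"dx":0.03,"dy":0,"dz":0,"wx":0,"wy":0,"wz":0,"fingers":0},
  {"dx":0.02,"dy":0,"dz":0,"wx":0,"wy":0,"wz":0,"fingers":0},
  {"dx":0.005,"dy":0,"dz":0,"wx":0,"wy":0,"wz":0,"fingers":0},
])

```text
clock: 4.0
eef_pos: [580.1, -36.3, 144.4]
tool_rot: [1.641, 1.569, 2.961]
force: [-0.7, 0.6, 0.2]
width: 84.9
```

Run:
```python
from h import *
np.set_printoptions(precision=3,suppress=True)
save('side','s2')
P,R,s=pose();print(P,s['force'],s['clock'],to((582,-44,138))[0])
im=cv2.imread('pics/s2.png');x,y=map(int,proj('side',P))
a=im[y-75:y+75,x-100:x+100]
cv2.imwrite('pics/c2.png',cv2.resize(a,(800,600),interpolation=cv2.INTER_CUBIC))
```

```text
[580.331 -36.435 144.588] [0.366 0.527 0.173] 4.05 [ 0.009 -0.005 -0.009]
```

View pics/c2.png

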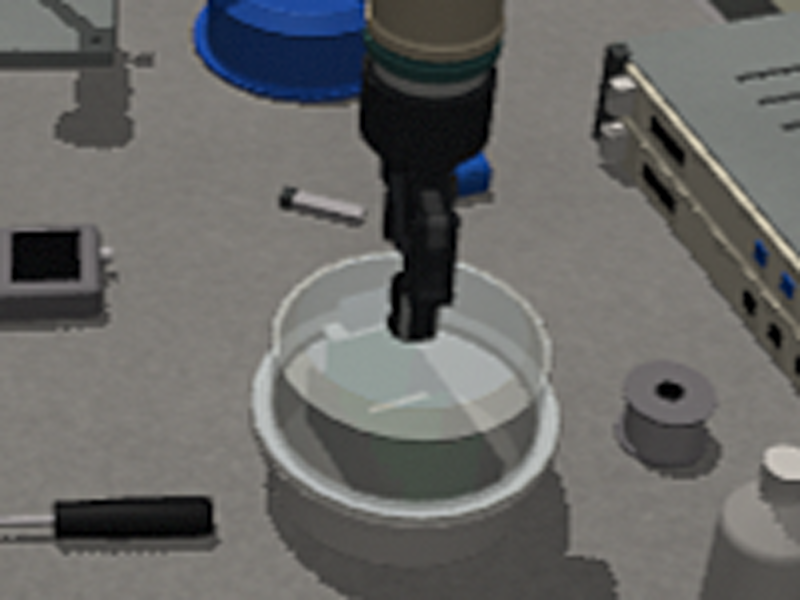

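Request:
servo_tool([
  {"dx":0.007,"dy":-0.004,"dz":-0.008,"wx":0,"wy":0,"wz":0,"fingers":0},
  {"dx":0,"dy":0,"dz":0,"wx":0,"wy":0,"wz":0,"fingers":0.6},
  {"dx":0,"dy":0,"dz":0,"wx":0,"wy":0,"wz":0,"fingers":1},
  {"dx":0,"dy":0,"dz":0,"wx":0,"wy":0,"wz":0,"fingers":1},
  {"dx":0,"dy":0,"dz":0,"wx":0,"wy":0,"wz":0,"fingers":1},
])

```text
clock: 4.68
eef_pos: [582.2, -43.2, 140.4]
tool_rot: [-1.29, 1.57, 0.03]
force: [-0.7, -0.2, 4.0]
width: 30.0
```

Run:
```python
from h import *
np.set_printoptions(precision=3,suppress=True)
save('side','s3')
P,R,s=pose();print(P,R,s['force'],s['width'],s['clock'],to((582,-44,138))[0])
im=cv2.imread('pics/s3.png');x,y=map(int,proj('side',P))
a=im[y-75:y+75,x-100:x+100]
cv2.imwrite('pics/c3.png',cv2.resize(a,(800,600),interpolation=cv2.INTER_CUBIC))
```

```text
[582.263 -43.208 140.393] [[ 0.001 -0.969  0.248]
 [ 0.     0.248  0.969]
 [-1.    -0.001  0.   ]] [-1.333 -0.519  4.543] 29.717880755354905 4.725 [ 0.003  0.    -0.001]
```

View pics/c3.png

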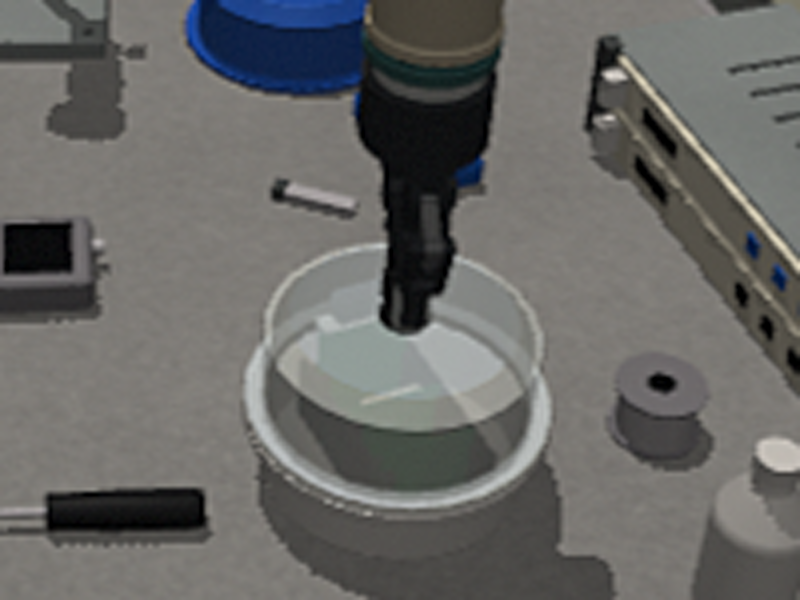

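Request:
servo_tool([
  {"dx":-0.01,"dy":0,"dz":0,"wx":0,"wy":0,"wz":0,"fingers":1},
  {"dx":-0.02,"dy":0,"dz":0,"wx":0,"wy":0,"wz":0,"fingers":1},
  {"dx":-0.03,"dy":0,"dz":0,"wx":0,"wy":0,"wz":0,"fingers":1},
  {"dx":-0.03,"dy":0,"dz":0,"wx":0,"wy":0,"wz":0,"fingers":1},
  {"dx":-0.03,"dy":0,"dz":0,"wx":0,"wy":0,"wz":0,"fingers":1},
])

```text
clock: 5.35
eef_pos: [581.9, -43.3, 231.3]
tool_rot: [-1.382, 1.57, -0.062]
force: [0.7, -0.3, -2.7]
width: 29.8
```

Run:
```python
from h import *
np.set_printoptions(precision=3,suppress=True)
save('side','s4')
P,R,s=pose();print(P,s['force'],s['width'],s['clock'],to((444,-314,P[2]))[0])
im=cv2.imread('pics/s4.png');x,y=map(int,proj('side',P))
a=im[y-75:y+105,x-120:x+120]
cv2.imwrite('pics/c4.png',cv2.resize(a,(800,600),interpolation=cv2.INTER_CUBIC))
```

```text
[583.703 -43.458 234.307] [1.373 0.683 0.828] 30.33765774452764 5.4 [-0.001  0.091 -0.396]
```

View pics/c4.png

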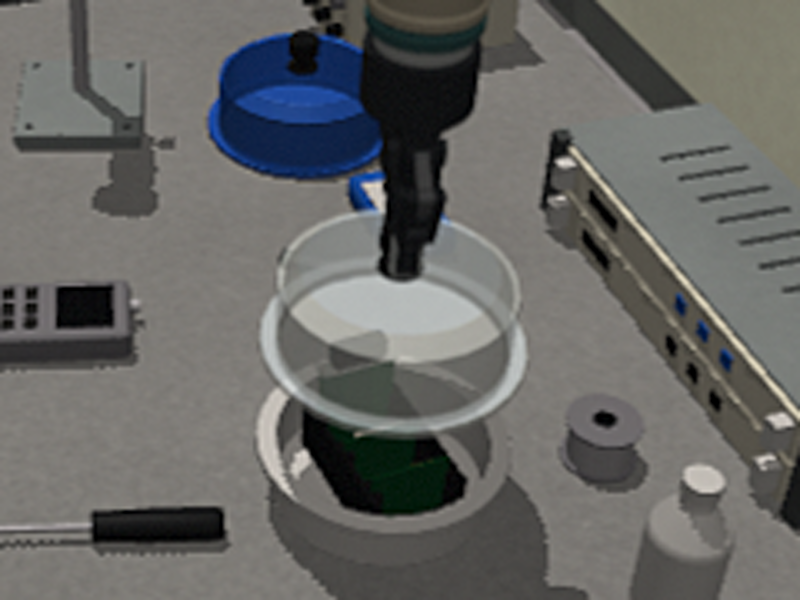

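Request:
servo_tool([
  {"dx":-0.004,"dy":0.009,"dz":-0.04,"wx":0,"wy":0,"wz":0,"fingers":1},
  {"dx":0,"dy":0.014,"dz":-0.06,"wx":0,"wy":0,"wz":0,"fingers":1},
  {"dx":0,"dy":0.014,"dz":-0.06,"wx":0,"wy":0,"wz":0,"fingers":1},
  {"dx":0,"dy":0.014,"dz":-0.06,"wx":0,"wy":0,"wz":0,"fingers":1},
  {"dx":0,"dy":0.014,"dz":-0.06,"wx":0,"wy":0,"wz":0,"fingers":1},
])

```text
clock: 6.02
eef_pos: [481.8, -235.8, 233.0]
tool_rot: [-1.712, 1.57, -0.391]
force: [0.7, 0.3, -2.1]
width: 30.0
```

Request:
servo_tool([
  {"dx":0,"dy":0.013,"dz":-0.058,"wx":0,"wy":0,"wz":0,"fingers":1},
  {"dx":0.01,"dy":0.01,"dz":-0.04,"wx":0,"wy":0,"wz":0,"fingers":1},
  {"dx":0.04,"dy":0.003,"dz":-0.018,"wx":0,"wy":0,"wz":0,"fingers":1},
  {"dx":0.05,"dy":0,"dz":0,"wx":0,"wy":0,"wz":0,"fingers":1},
  {"dx":0.04,"dy":0,"dz":0,"wx":0,"wy":0,"wz":0,"fingers":1},
])

```text
clock: 6.65
eef_pos: [441.7, -314.1, 126.7]
tool_rot: [1.121, 1.57, 2.441]
force: [0.4, 0.9, -1.3]
width: 29.9
```

Run:
```python
from h import *
np.set_printoptions(precision=3,suppress=True)
save('side','s5');save('top','t5')
P,R,s=pose();print(P,R[:,0],s['qpos'],s['force'],s['width'],s['clock'],to((444,-314,84))[0])
im=cv2.imread('pics/s5.png')
cv2.imwrite('pics/c5.png',cv2.resize(im[180:480,240:640],(800,600),interpolation=cv2.INTER_CUBIC))
```

```text
[ 439.956 -312.607  125.162] [-0.005  0.004 -1.   ] [ 0.497  0.625  0.105  1.922 -0.107  0.606  1.99 ] [ 0.371 -0.089 -1.907] 29.888030512860006 6.75 [ 0.055 -0.006 -0.001]
```

View pics/c5.png

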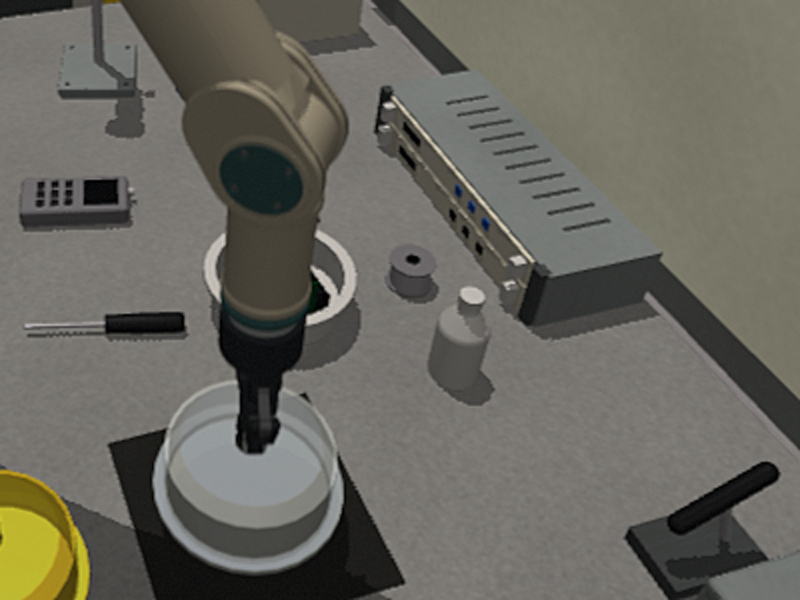

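View pics/t5.png

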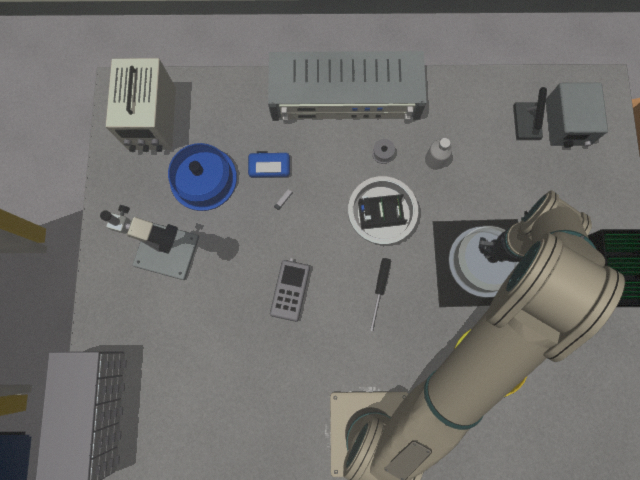

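Request:
servo_tool([
  {"dx":0.025,"dy":-0.004,"dz":0,"wx":0,"wy":0,"wz":0,"fingers":1},
  {"dx":0.018,"dy":0,"dz":0,"wx":0,"wy":0,"wz":0,"fingers":1},
  {"dx":0.006,"dy":0,"dz":0,"wx":0,"wy":0,"wz":0,"fingers":1},
  {"dx":0.004,"dy":0,"dz":0,"wx":0,"wy":0,"wz":0,"fingers":1},
  {"dx":0,"dy":0,"dz":0,"wx":0,"wy":0,"wz":0,"fingers":1},
])

```text
clock: 7.38
eef_pos: [445.1, -314.9, 88.2]
tool_rot: [-2.027, 1.571, -0.707]
force: [0.8, 0.2, -1.7]
width: 29.8
```

Run:
```python
from h import *
np.set_printoptions(precision=3,suppress=True)
P,R,s=pose();print(P,R[:,0],s['force'],s['width'],s['clock'],to((444,-314,84))[0])
im=cv2.imread('pics/t5.png')
cv2.imwrite('pics/c6.png',cv2.resize(im[165:255,325:445],(800,600),interpolation=cv2.INTER_CUBIC))
```

```text
[ 445.066 -314.882   88.185] [ 0. -0. -1.] [ 0.772  0.243 -1.692] 29.82579441238912 7.375 [0.006 0.002 0.001]
```

View pics/c6.png

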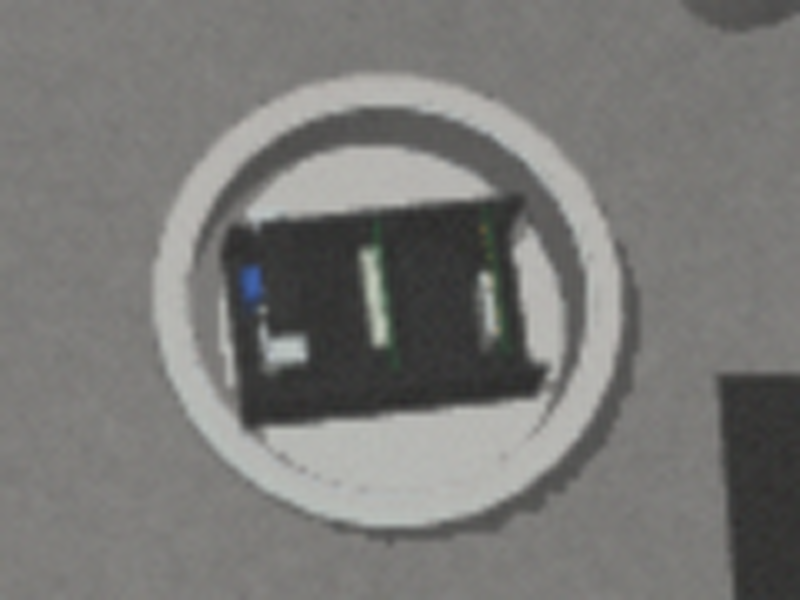

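Request:
servo_tool([
  {"dx":0.004,"dy":0,"dz":0,"wx":0,"wy":0,"wz":0,"fingers":1},
  {"dx":0.002,"dy":0,"dz":0,"wx":0,"wy":0,"wz":0,"fingers":1},
  {"dx":0.001,"dy":0,"dz":0,"wx":0,"wy":0,"wz":0,"fingers":1},
])

```text
clock: 7.75
eef_pos: [445.0, -314.8, 83.3]
tool_rot: [-1.254, 1.571, 0.066]
force: [-2.3, 1.2, 10.1]
width: 29.7
```

Request:
servo_tool([
  {"dx":-0.001,"dy":0,"dz":0,"wx":0,"wy":0,"wz":0,"fingers":0.4},
  {"dx":0,"dy":0,"dz":0,"wx":0,"wy":0,"wz":0,"fingers":0},
  {"dx":0,"dy":0,"dz":0,"wx":0,"wy":0,"wz":0,"fingers":0},
  {"dx":-0.02,"dy":0,"dz":0,"wx":0,"wy":0,"wz":0,"fingers":0},
  {"dx":-0.06,"dy":0,"dz":0,"wx":0,"wy":0,"wz":0,"fingers":0},
])

```text
clock: 8.38
eef_pos: [443.8, -313.9, 143.2]
tool_rot: [1.25, 1.566, 2.57]
force: [0.8, -0.2, 0.0]
width: 85.4
```

Run:
```python
from h import *
np.set_printoptions(precision=3,suppress=True)
P,R,s=pose();print(P,R[:,0],s['force'],s['width'],s['clock'])
im=save('side','s7')[:,:,::-1];im2=save('top','t7')[:,:,::-1]
x,y=map(int,proj('side',(582,-44,80)))
cv2.imwrite('pics/c7.png',cv2.resize(im[y-50:y+55,x-70:x+70],(800,600),interpolation=cv2.INTER_CUBIC))
cv2.imwrite('pics/c8.png',cv2.resize(im[340:475,280:460],(800,600),interpolation=cv2.INTER_CUBIC))
cv2.imwrite('pics/c9.png',cv2.convertScaleAbs(cv2.resize(im2[180:240,345:425],(800,600),interpolation=cv2.INTER_CUBIC),alpha=2))
for n in('top','side'):
  for l in ('card_grip','card_mid','pot_rack','lid_rim'):
    print(n,l,[(round(d['conf'],2),np.round(d['point'],1)) for d in ctrl.mark_of(l,n)[:3]])
```

```text
[ 443.764 -313.88   143.197] [-0.004  0.002 -1.   ] [ 0.753 -0.23   0.008] 85.39378138951572 8.375
top card_grip [(0.44, array([367.5, 206.2]))]
top card_mid [(0.52, array([367.9, 208.6]))]
top pot_rack [(0.59, array([380.7, 214.5]))]
top lid_rim [(0.52, array([160.7, 247.8]))]
side card_grip [(0.69, array([362.4, 436.8]))]
side card_mid []
side pot_rack []
side lid_rim [(0.53, array([281.6, 161.4]))]
```

View pics/c7.png

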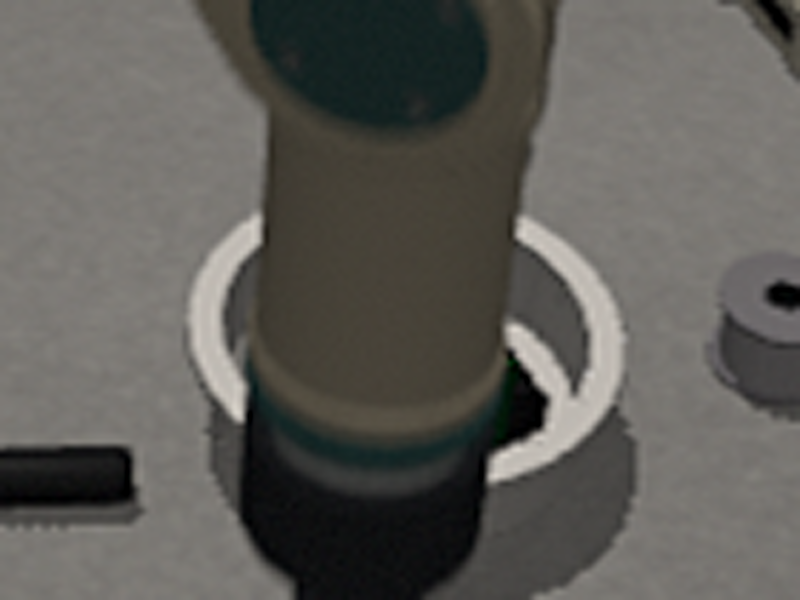

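View pics/c8.png

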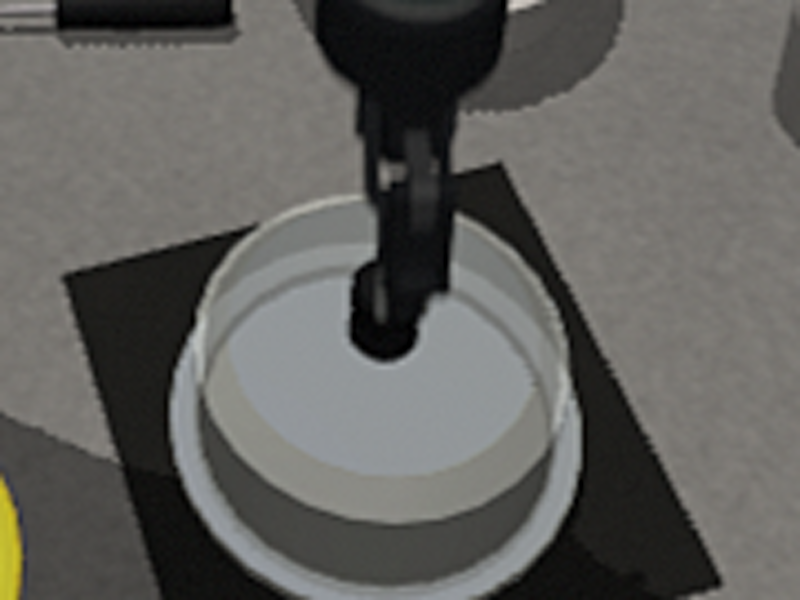

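View pics/c9.png

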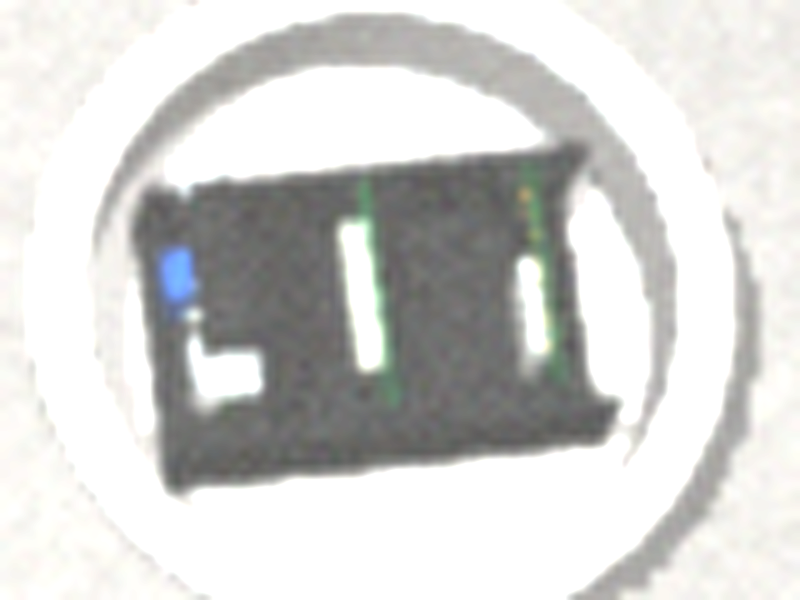

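Run:
```python
from h import *
np.set_printoptions(precision=3,suppress=True)
T=lambda p:(345+p[0]/10-.45,180+p[1]/10-.45)
a=atz('top',T((367,183)),66);b=atz('top',T((396,403)),66);print(a,b,b-a,np.degrees(np.arctan2(b[0]-a[0],-(b[1]-a[1]))))
a=atz('top',T((529,165)),68);b=atz('top',T((562,385)),68);print(a,b,b-a)
a=atz('top',T((198,187)),58);b=atz('top',T((580,155)),58);print('wall',a,b,b-a)
a=atz('top',T((190,488)),58);b=atz('top',T((600,440)),58);print('wall',a,b,b-a)
print('strip end',atz('top',T((228,397)),97),atz('top',T((228,350)),97))
print(to((440,200,260))[0], to((444,-314,260))[0])
```

```text
[609.723 -41.021  66.   ] [548.322 -47.074  66.   ] [-61.401  -6.053   0.   ] -84.37013448773344
[613.985 -84.753  68.   ] [552.58  -91.467  68.   ] [-61.405  -6.713   0.   ]
wall [611.178   4.091  58.   ] [ 619.751 -100.259   58.   ] [   8.573 -104.35     0.   ]
wall [527.039   8.029  58.   ] [ 539.791 -102.705   58.   ] [  12.752 -110.733    0.   ]
strip end [542.4     0.687  97.   ] [555.12    0.401  97.   ]
[-0.156  0.176  0.663] [-0.156  0.001  0.   ]
```

```bash
cat > ov.py <<'E'
from h import *
import sys
C=np.array(list(map(float,sys.argv[1:4])));yaw=np.radians(float(sys.argv[4]))
cx=np.array([np.cos(yaw)*np.cos(.4363),np.sin(yaw)*np.cos(.4363),-np.sin(.4363)]);cz=np.array([np.cos(yaw)*np.sin(.4363),np.sin(yaw)*np.sin(.4363),np.cos(.4363)]);cy=np.cross(cz,cx)
out=[]
for n,s,(x,y) in(('side','s0',(284,150)),('top','t0',(165,238))):
    S=10
    im=cv2.imread(f'pics/{s}.png')[y-25:y+25,x-20:x+20]
    im=cv2.resize(im,None,fx=S,fy=S,interpolation=cv2.INTER_CUBIC)
    for r,back,c in((32,0,(0,0,255)),(2,0,(0,255,0)),(32,-10,(255,0,0))):
        P=[(proj(n,C+cx*back+r*(np.cos(t)*cy+np.sin(t)*cz))-[x-20,y-25])*S+S/2-.5 for t in np.linspace(0,6.283,40)]
        cv2.polylines(im,[np.int32(P)],True,c,1)
    out.append(im)
cv2.imwrite('pics/ov_%s.png'%sys.argv[5],np.hstack(out))
E
python3 ov.py 454 456 272 -104 a
```

```text
(no output)
```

View pics/ov_a.png

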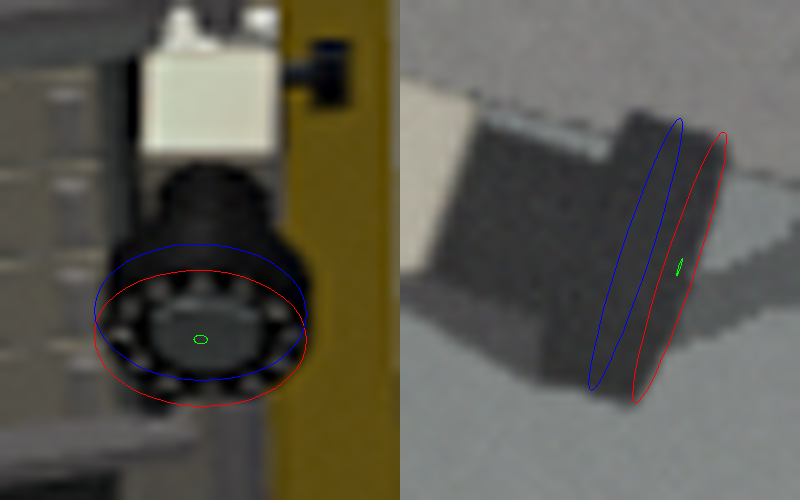

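Request:
servo_tool([
  {"dx":-0.05,"dy":0,"dz":0,"wx":-0.85,"wy":0,"wz":0,"fingers":0},
  {"dx":-0.05,"dy":0,"dz":0,"wx":-0.85,"wy":0,"wz":0,"fingers":0},
  {"dx":-0.03,"dy":0,"dz":0,"wx":-0.85,"wy":0,"wz":0,"fingers":0},
  {"dx":0,"dy":0,"dz":0.02,"wx":-0.85,"wy":0,"wz":0,"fingers":0},
])

```text
clock: 9.38
eef_pos: [445.4, -301.4, 242.5]
tool_rot: [-2.431, 1.567, -0.754]
force: [0.4, -0.3, -1.2]
width: 85.5
```

Run:
```python
from h import *
np.set_printoptions(precision=3,suppress=True)
P,R,s=pose();print(P,R,s['qpos'],s['clock'])
im=save('side','s10')[:,:,::-1]
x,y=map(int,proj('side',(582,-44,80)))
cv2.imwrite('pics/c10.png',cv2.resize(np.hstack([im[y-50:y+55,x-70:x+70],im[360:465,290:430]]),(800,300),interpolation=cv2.INTER_CUBIC))
n=np.array([-.1035,.9946,0]);x=np.array([0,0,-1.]);Rt=np.stack([x,np.cross(n,x),n],1)
print(to((574.5,2,240),Rt), to((574.5,2,150),Rt))
```

```text
[ 445.4   -301.433  242.529] [[ 0.003 -0.994 -0.106]
 [-0.003 -0.106  0.994]
 [-1.    -0.002 -0.003]] [ 0.523  0.452  0.027  1.822 -0.015  0.864  2.234] 9.375
(array([ 0.003, -0.216,  0.378]), array([0.077, 0.013, 0.006])) (array([ 0.123, -0.216,  0.378]), array([0.077, 0.013, 0.006]))
```

View pics/c10.png

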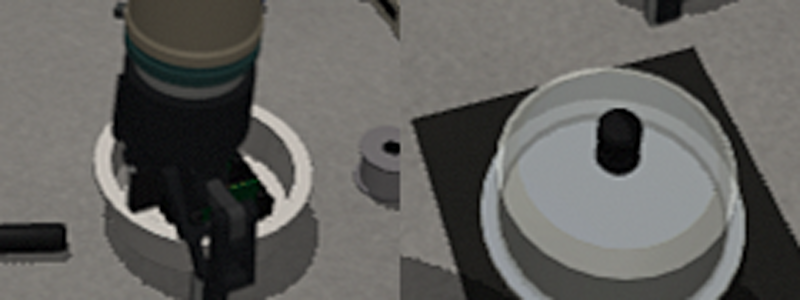

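The lid is flat and released on the mat. Next I move above the card.

Request:
servo_tool([
  {"dx":0,"dy":-0.036,"dz":0.063,"wx":0,"wy":0,"wz":0,"fingers":0},
  {"dx":0,"dy":-0.036,"dz":0.063,"wx":0,"wy":0,"wz":0,"fingers":0},
  {"dx":0,"dy":-0.036,"dz":0.063,"wx":0,"wy":0,"wz":0,"fingers":0},
  {"dx":0,"dy":-0.036,"dz":0.063,"wx":0,"wy":0,"wz":0,"fingers":0},
  {"dx":0,"dy":-0.036,"dz":0.063,"wx":0,"wy":0,"wz":0,"fingers":0},
])

```text
clock: 10.05
eef_pos: [554.5, -49.3, 240.3]
tool_rot: [1.588, 1.57, -3.02]
force: [0.9, -1.0, -0.1]
width: 85.4
```

Request:
servo_tool([
  {"dx":0,"dy":-0.03,"dz":0.055,"wx":0,"wy":0,"wz":0,"fingers":0},
  {"dx":0.03,"dy":0,"dz":0,"wx":0,"wy":0,"wz":0,"fingers":0},
  {"dx":0.03,"dy":0,"dz":0,"wx":0,"wy":0,"wz":0,"fingers":0},
  {"dx":0.02,"dy":0,"dz":0,"wx":0,"wy":0,"wz":0,"fingers":0},
  {"dx":0,"dy":0,"dz":0,"wx":0,"wy":0,"wz":0,"fingers":0},
])

```text
clock: 10.68
eef_pos: [571.3, -7.5, 179.6]
tool_rot: [1.507, 1.568, -3.101]
force: [0.0, 1.1, -0.6]
width: 85.2
```

```bash
cat > look.py <<'E'
from h import *
import sys
np.set_printoptions(precision=3,suppress=True)
k=sys.argv[1]
P,R,s=pose();print(P,R[:,0],R[:,2],s['qpos'],s['force'],s['width'],s['clock'])
a=save('side','s'+k)[:,:,::-1];b=save('top','t'+k)[:,:,::-1]
q=np.array(list(map(float,sys.argv[2:5])));h=int(sys.argv[5])
o=[]
for n,im in(('side',a),('top',b)):
    x,y=map(int,proj(n,q));x=max(h,min(x,640-h));y=max(h,min(y,480-h))
    o.append(cv2.resize(im[y-h:y+h,x-h:x+h],(400,400),interpolation=cv2.INTER_CUBIC))
cv2.imwrite(f'pics/c{k}.png',np.hstack(o))
E
python3 look.py 11 578 0 110 45;python3 -c "
from h import *
n=np.array([-.1035,.9946,0]);x=np.array([0,0,-1.]);Rt=np.stack([x,np.cross(n,x),n],1)
print(to((574.5,2,150),Rt))"
```

```text
[571.303  -7.518 179.639] [-0.003 -0.    -1.   ] [-0.104  0.995  0.   ] [-0.034  0.579 -0.003  1.793  0.002  0.772  1.637] [ 0.028  1.086 -0.595] 85.16133035719943 10.675
(array([ 0.04173546, -0.00386304,  0.01235194]), array([ 0.00824588, -0.0003926 ,  0.00353   ]))
```

View pics/c11.png

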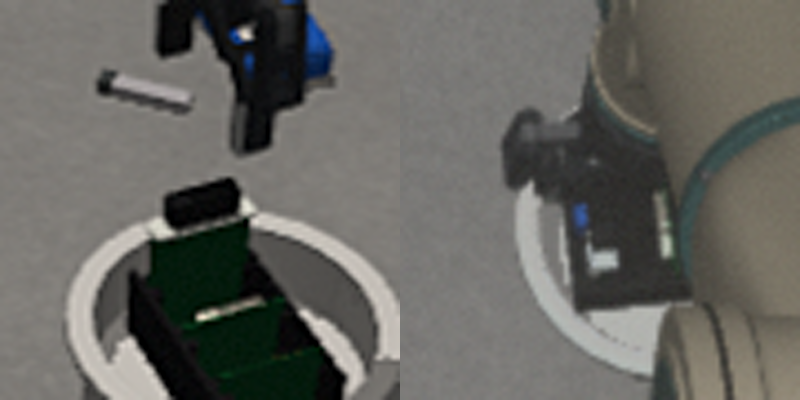

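Run:
```python
from h import *
x,y=map(int,proj('side',(578,0,110)))
f=lambda p:(x-45+p[0]/4.444-.4,y-45+p[1]/4.444-.4)
print(atz('side',f((203,203)),107))
print(atz('side',f((150,236)),95),atz('side',f((256,212)),95))
```

```text
[578.95700182   3.60568137 107.        ]
[545.43992995  -2.30497571  95.        ] [611.27118424   0.70753404  95.        ]
```

Request:
servo_tool([
  {"dx":0.02,"dy":-0.004,"dz":0.014,"wx":0,"wy":0,"wz":0,"fingers":0},
  {"dx":0.03,"dy":0,"dz":0,"wx":0,"wy":0,"wz":0,"fingers":0},
  {"dx":0.03,"dy":0,"dz":0,"wx":0,"wy":0,"wz":0,"fingers":0},
  {"dx":0.02,"dy":0,"dz":0,"wx":0,"wy":0,"wz":0,"fingers":0},
  {"dx":0,"dy":0,"dz":0,"wx":0,"wy":0,"wz":0,"fingers":0},
])

```text
clock: 11.4
eef_pos: [573.4, 3.9, 104.9]
tool_rot: [1.395, 1.569, 3.072]
force: [-0.3, 0.6, 0.3]
width: 85.5
```

```bash
python3 look.py 12 578 0 110 45;python3 -c "
from h import *
n=np.array([-.1035,.9946,0]);x=np.array([0,0,-1.]);Rt=np.stack([x,np.cross(n,x),n],1)
print(to((575,3,90),Rt))"
```

```text
[573.433   3.91  104.949] [-0.002  0.    -1.   ] [-0.105  0.994  0.   ] [-0.053  0.688 -0.004  1.845  0.004  0.611  1.617] [-0.307  0.583  0.273] 85.50827245044849 11.4
(array([ 0.02185646, -0.00045607, -0.00099955]), array([0.01567718, 0.00074607, 0.00744751]))
```

View pics/c12.png

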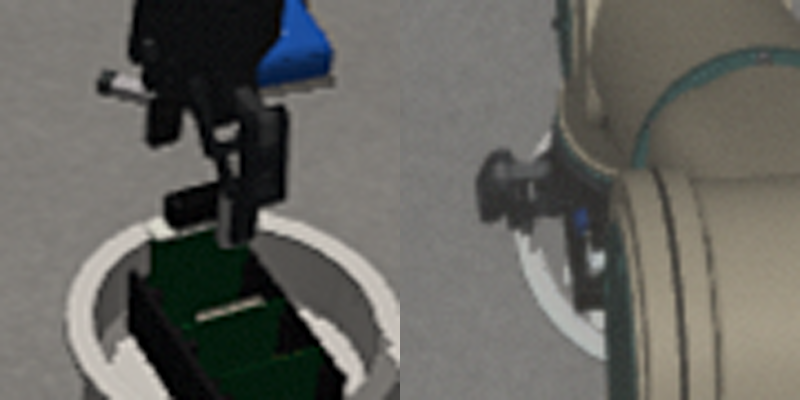

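Request:
servo_tool([
  {"dx":0.013,"dy":0,"dz":0,"wx":0,"wy":0,"wz":0,"fingers":0},
  {"dx":0.006,"dy":0,"dz":0,"wx":0,"wy":0,"wz":0,"fingers":0.4},
  {"dx":0,"dy":0,"dz":0,"wx":0,"wy":0,"wz":0,"fingers":0.8},
  {"dx":0,"dy":0,"dz":0,"wx":0,"wy":0,"wz":0,"fingers":1},
  {"dx":0,"dy":0,"dz":0,"wx":0,"wy":0,"wz":0,"fingers":1},
])

```text
clock: 12.12
eef_pos: [574.4, 3.2, 92.1]
tool_rot: [-2.297, 1.57, -0.621]
force: [-1.8, -8.8, 12.9]
width: 12.7
```

Request:
servo_tool([
  {"dx":0,"dy":0,"dz":0,"wx":0,"wy":0,"wz":0,"fingers":1},
])

```text
clock: 12.25
eef_pos: [574.4, 2.6, 92.2]
tool_rot: [-2.529, 1.57, -0.853]
force: [-0.0, -2.0, 1.9]
width: 12.9
```

```bash
python3 look.py 13 578 0 110 45
```

```text
[574.44    2.646  92.193] [ 0.001 -0.001 -1.   ] [-0.104  0.995 -0.001] [-0.052  0.707 -0.003  1.852  0.005  0.582  1.617] [-0.041 -2.001  1.936] 12.892380043512999 12.25
```

View pics/c13.png

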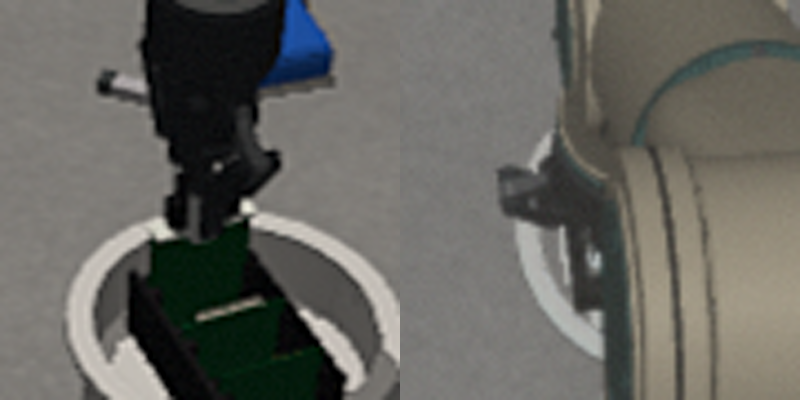

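Request:
servo_tool([
  {"dx":-0.01,"dy":0,"dz":0,"wx":0,"wy":0,"wz":0,"fingers":1},
  {"dx":-0.025,"dy":0,"dz":0,"wx":0,"wy":0,"wz":0,"fingers":1},
  {"dx":-0.04,"dy":0,"dz":0,"wx":0,"wy":0,"wz":0,"fingers":1},
  {"dx":-0.05,"dy":0,"dz":0,"wx":0,"wy":0,"wz":0,"fingers":1},
  {"dx":-0.05,"dy":0,"dz":0,"wx":0,"wy":0,"wz":0,"fingers":1},
])

```text
clock: 12.98
eef_pos: [573.6, 4.5, 224.2]
tool_rot: [0.519, 1.569, 2.196]
force: [0.5, 0.2, -2.6]
width: 13.1
```

Request:
servo_tool([
  {"dx":-0.03,"dy":0,"dz":0,"wx":0,"wy":0,"wz":0,"fingers":1},
  {"dx":0,"dy":0,"dz":0,"wx":0,"wy":0,"wz":0,"fingers":1},
])

```text
clock: 13.22
eef_pos: [575.1, 4.4, 247.3]
tool_rot: [-1.379, 1.567, 0.298]
force: [1.1, 0.0, -1.0]
width: 12.7
```

```bash
python3 look.py 14 578 0 190 60
python3 - <<'E'
from h import *
np.set_printoptions(precision=3,suppress=True)
C=np.array([455,456,273]);yaw=np.radians(-104);e=np.radians(25)
cx=np.array([np.cos(yaw)*np.cos(e),np.sin(yaw)*np.cos(e),-np.sin(e)]);cz=np.array([np.cos(yaw)*np.sin(e),np.sin(yaw)*np.sin(e),np.cos(e)])
x=-cz;z=-cx;Rt=np.stack([x,np.cross(z,x),z],1)
m=C+150*cx; print('mid',m,Rt)
# assumed grasp: card_mid along tool x: handle mid was at z107 w/ TCP z 92 => mid z56 = TCP-36
tcp=m-36.2*x; print('tcp',tcp); print(to(tcp,Rt)); print(to(tcp-100*(-cx)*-1*-1)[0])
E
```

```text
[575.071   4.408 247.329] [ 0.004  0.001 -1.   ] [-0.106  0.994  0.001] [-0.055  0.499 -0.001  1.717 -0.001  0.922  1.621] [ 1.121  0.012 -1.042] 12.667514373385341 13.225
mid [422.112 324.092 209.607] [[ 0.102 -0.97   0.219]
 [ 0.41   0.242  0.879]
 [-0.906 -0.     0.423]]
tcp [418.411 309.248 242.416]
(array([0.004, 0.162, 0.427]), array([ 3.287, -4.12 , -0.743]))
[0.06  0.204 0.313]
```

View pics/c14.png

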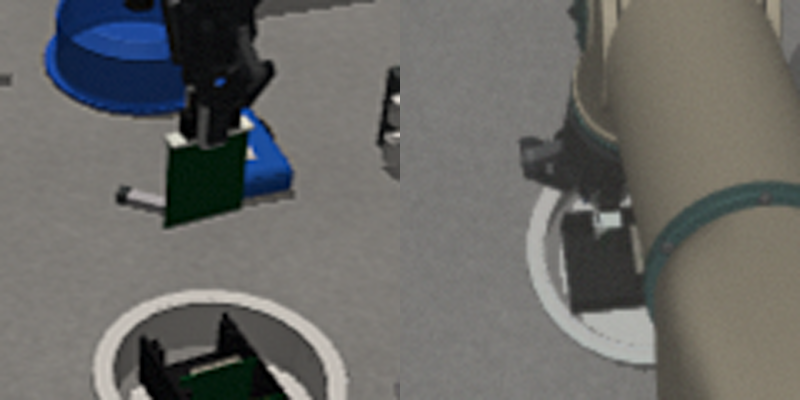

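Request:
servo_tool([
  {"dx":0,"dy":0.01,"dz":0.03,"wx":0.4,"wy":-0.5,"wz":-0.1,"fingers":1},
  {"dx":0,"dy":0.02,"dz":0.05,"wx":0.4,"wy":-0.5,"wz":-0.1,"fingers":1},
  {"dx":0,"dy":0.02,"dz":0.05,"wx":0.4,"wy":-0.5,"wz":-0.1,"fingers":1},
  {"dx":0,"dy":0.02,"dz":0.05,"wx":0.4,"wy":-0.5,"wz":-0.1,"fingers":1},
  {"dx":0,"dy":0.02,"dz":0.05,"wx":0.4,"wy":-0.5,"wz":-0.1,"fingers":1},
])

```text
clock: 13.95
eef_pos: [502.3, 174.4, 262.6]
tool_rot: [-0.077, 1.304, 1.386]
force: [0.2, 0.4, -1.2]
width: 12.7
```

```bash
cat > rem.py <<'E'
from h import *
np.set_printoptions(precision=3,suppress=True)
C=np.array([455,456,273]);yaw=np.radians(-104);e=np.radians(25)
cx=np.array([np.cos(yaw)*np.cos(e),np.sin(yaw)*np.cos(e),-np.sin(e)]);cz=np.array([np.cos(yaw)*np.sin(e),np.sin(yaw)*np.sin(e),np.cos(e)])
x=-cz;z=-cx;Rt=np.stack([x,np.cross(z,x),z],1)
m=C+150*cx;tcp=m-36.2*x
if __name__=='__main__':
    P,R,s=pose();print(P,s['qpos'],s['clock'],s['width'],s['force']);print(to(tcp,Rt))
E
python3 rem.py
```

```text
[502.311 174.368 262.628] [-0.142  0.382 -0.117  1.92  -0.293  0.75   1.421] 13.95 12.746539654024104 [ 0.182  0.399 -1.217]
(array([0.067, 0.131, 0.154]), array([ 1.273, -1.611, -0.259]))
```

Request:
servo_tool([
  {"dx":0.015,"dy":0.03,"dz":0.035,"wx":0.3,"wy":-0.35,"wz":-0.05,"fingers":1},
  {"dx":0.015,"dy":0.03,"dz":0.035,"wx":0.3,"wy":-0.35,"wz":-0.05,"fingers":1},
  {"dx":0.015,"dy":0.03,"dz":0.035,"wx":0.3,"wy":-0.35,"wz":-0.05,"fingers":1},
  {"dx":0.01,"dy":0.02,"dz":0.02,"wx":0.2,"wy":-0.25,"wz":-0.05,"fingers":1},
  {"dx":0.005,"dy":0.01,"dz":0.01,"wx":0.1,"wy":-0.2,"wz":-0.05,"fingers":1},
])

```text
clock: 14.58
eef_pos: [430.7, 297.0, 250.6]
tool_rot: [-0.01, 1.147, 1.327]
force: [-0.1, -0.0, -0.9]
width: 13.2
```

```bash
python3 rem.py; python3 look.py 15 430 330 220 60
```

```text
[430.725 296.953 250.591] [-0.252  0.34  -0.251  2.115 -0.533  0.467  1.311] 14.575 13.18163875245427 [-0.082 -0.025 -0.871]
(array([0.015, 0.02 , 0.007]), array([ 0.102, -0.122, -0.003]))
[430.725 296.953 250.591] [ 0.099  0.399 -0.912] [0.21  0.887 0.411] [-0.252  0.34  -0.251  2.115 -0.533  0.467  1.311] [-0.082 -0.025 -0.871] 13.18163875245427 14.575
```

View pics/c15.png

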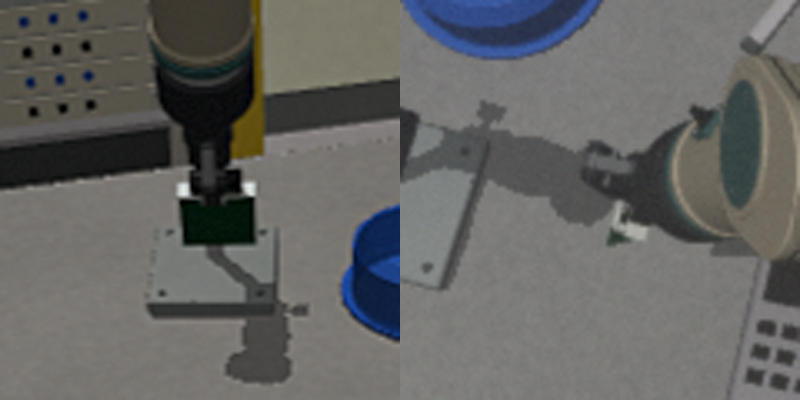

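Nearly there. The last small correction:

Request:
servo_tool([
  {"dx":0.008,"dy":0.01,"dz":0.003,"wx":0.1,"wy":-0.12,"wz":0,"fingers":1},
  {"dx":0.006,"dy":0.008,"dz":0.003,"wx":0,"wy":0,"wz":0,"fingers":1},
  {"dx":0,"dy":0,"dz":0,"wx":0,"wy":0,"wz":0,"fingers":1},
  {"dx":0,"dy":0,"dz":0,"wx":0,"wy":0,"wz":0,"fingers":1},
])

```text
clock: 15.18
eef_pos: [421.9, 307.7, 244.3]
tool_rot: [-0.007, 1.134, 1.319]
force: [0.5, 1.0, -0.6]
width: 12.8
```

```bash
python3 rem.py; python3 look.py 16 440 390 230 45
cat > ovc.py <<'E'
from rem import *
P,R,s=pose()
for n,sx in(('side','s16'),('top','t16')):
    im=cv2.imread(f'pics/{sx}.png');S=8
    x0,y0=map(int,proj(n,m-10*0)); x0-=25;y0-=35
    im=cv2.resize(im[y0:y0+70,x0:x0+50],None,fx=S,fy=S,interpolation=cv2.INTER_CUBIC)
    # board corners predicted by tool pose
    tx,ty,tz=R.T[0],R.T[1],R.T[2]
    M=P+36.2*tx
    for k,(M_,a,b) in enumerate(((M,ty,tx),(m,Rt[:,1],Rt[:,0]))):
        q=[(proj(n,M_+u*32*a+v*38*b)-[x0,y0])*S+S/2 for u,v in((-1,-1),(1,-1),(1,1),(-1,1))]
        cv2.polylines(im,[np.int32(q)],True,[(0,0,255),(0,255,255)][k],1)
    cv2.imwrite(f'pics/ovc_{n}.png',im)
a=cv2.imread('pics/ovc_side.png');b=cv2.imread('pics/ovc_top.png');cv2.imwrite('pics/ovc.png',np.hstack([a,b]))
E
python3 ovc.py
```

```text
[421.915 307.688 244.333] [-0.259  0.345 -0.276  2.143 -0.568  0.418  1.314] 15.175 12.829984488454588 [ 0.519  0.958 -0.564]
(array([ 0.003,  0.005, -0.   ]), array([-0.002,  0.007,  0.031]))
[421.915 307.688 244.333] [ 0.106  0.41  -0.906] [0.219 0.879 0.423] [-0.259  0.345 -0.276  2.143 -0.568  0.418  1.314] [ 0.519  0.958 -0.564] 12.829984488454588 15.175
```

View pics/c16.png

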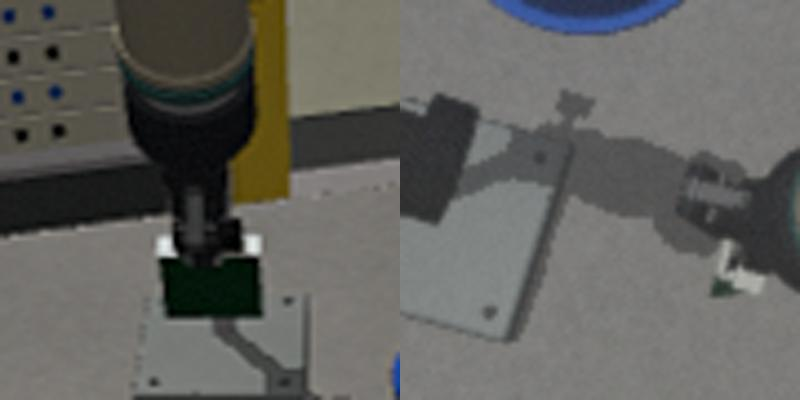

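View pics/ovc.png

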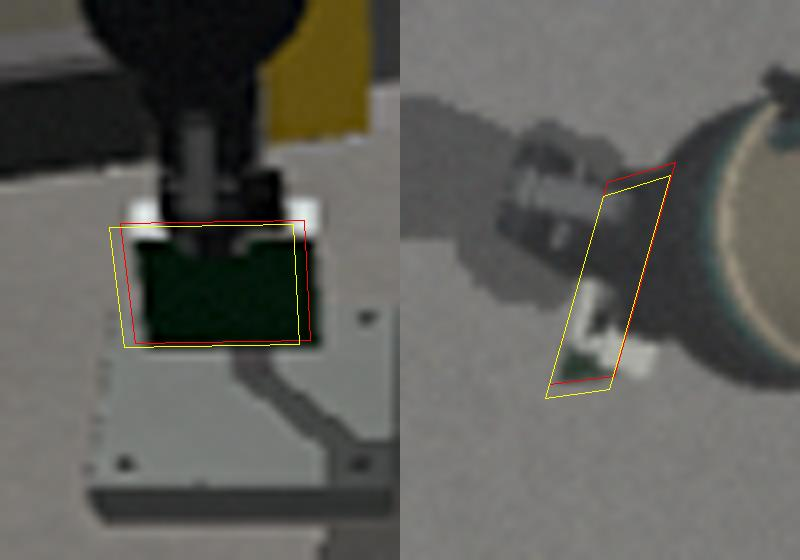

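Request:
servo_tool([
  {"dx":0.002,"dy":0.006,"dz":0,"wx":0,"wy":0,"wz":0,"fingers":1},
  {"dx":0,"dy":0,"dz":0,"wx":0,"wy":0,"wz":0,"fingers":1},
  {"dx":0,"dy":0,"dz":0,"wx":0,"wy":0,"wz":0,"fingers":1},
  {"dx":0,"dy":0,"dz":0,"wx":0,"wy":0,"wz":0,"fingers":1},
  {"dx":0,"dy":0,"dz":0,"wx":0,"wy":0,"wz":0,"fingers":1},
])

```text
clock: 15.9
eef_pos: [417.5, 309.5, 242.9]
tool_rot: [-0.006, 1.134, 1.32]
force: [-1.2, -0.2, -1.3]
width: 13.2
```

```bash
python3 look.py 16 440 390 230 45;python3 rem.py; python3 ovc.py; python3 -c "
from h import *
print(ctrl.read_state()['qd'])"
```

```text
[417.466 309.458 242.905] [ 0.105  0.41  -0.906] [0.219 0.879 0.423] [-0.263  0.344 -0.281  2.152 -0.573  0.408  1.312] [-1.166 -0.159 -1.323] 13.17832499401171 15.9
[417.424 309.476 242.911] [-0.263  0.344 -0.281  2.152 -0.573  0.408  1.312] 16.0 12.392622010687692 [-0.559  0.671 -1.242]
(array([ 0.001, -0.001, -0.   ]), array([-0.002,  0.007,  0.027]))
[ 1.36666283e-03 -8.10628664e-04 -7.94666865e-04  9.59539775e-04
 -5.59500068e-04  6.48651065e-04 -2.29078468e-05]
```

View pics/ovc.png

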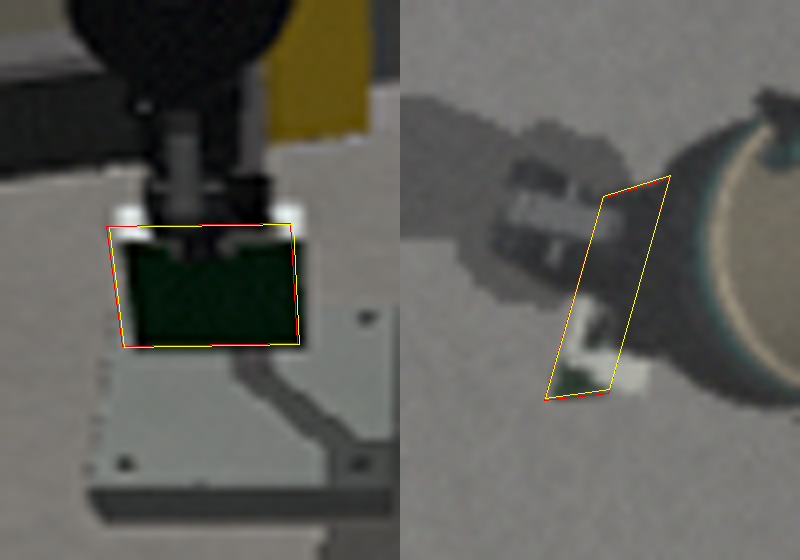

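View pics/s16.png

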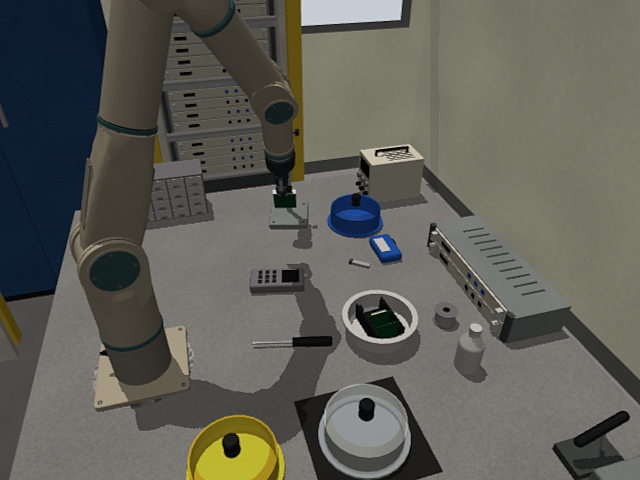

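View pics/t16.png

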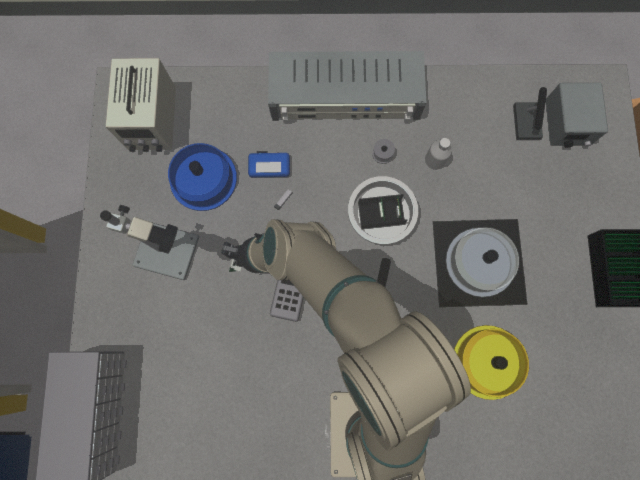

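```bash
python3 -c "
from h import *
print(ctrl.finish_job())"
```

```text
the job is handed in; nothing more can be done
None
```

I handed the job in at about 16 s, with the lid on the mat and the card held still in front of the inspection camera. No verdict was reported, so what follows is from my own checks.

- **Lid:** I lifted it about 94 mm by its knob and set it down knob up on the mat. In the last pictures it sits flat, released and close to the mat's centre.
- **Card:** I gripped it by the pull handle (12–13 mm opening), drew it straight up and moved it in front of the lens. By the tool pose, the board's middle is within about 1–2 mm of the target point 150 mm from the glass, and within 1° of square-on.
- **Stillness:** Joint speeds were about 0.001 rad/s before I handed in.
- **Other things on the bench:** The other two boards are still in their slots. The rest looks unmoved where it shows, but the arm partly hides the meter and screwdriver in the top picture.

**Checks that disagreed or were indirect:**
- The side camera puts things 1–2.5 px (about 3–5 mm) to the right of where the top camera and the arm put them. That includes the card against its predicted outline, and it is within the 20 mm tolerance.
- The lens position comes from matching the ring lamp's outline in both pictures.
- I never saw the component side directly in the final pose. I infer it faces the lens because the blue socket showed on that side in the rack, and the bare back faces the side camera now.

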